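# Hold a Hall probe in the calibration coil

## Robot

A 6-joint arm with a two-finger parallel gripper is mounted at the origin on a cart in front of the work surface, level with it; the furniture and walls round the work are solid. World frame = base frame: x ahead of the robot, y to its left, z up, the work surface at z = 0. Lengths are in mm, angles in rad, forces in N, time in s.
With the tool pointing down it reaches from about 350 to 950 mm from the base axis. Payload 17.4 kg.
Tool frame: the origin (TCP) lies where the fingers leave the gripper's body, on its centre line; the fingertips stand 84 mm ahead of it and the grasp point (between the pads) lies 65 mm ahead of it; z points along the fingers, y is the line along which they close (so a half turn about z gives the same grasp; the last joint's range is limited). The gripper opens to 93 mm and grips with 3 to 60 N. Pads are 15 mm wide; open, the fingers measure 128 mm over their backs; the gripper's body (75 mm by 188 mm) begins 65 mm behind the grasp point.
Start: joints at [-1.179, 0.116, 1.442, -0, 1.584, -0.038], TCP at [281.257, -613.619, 302.746] pointing down, gripper open.
Joint ranges: [-2.83, 2.83], [-0.83, 2.19], [0.07, 2.5], [-1.14, 4.28], [0.01, 3], [-2.97, 2.97]. Speed limits (rad/s): [1.89, 1.89, 2.22, 3.14, 3.14, 3.14].

## Interface

Orientations are given as a unit quaternion [w, x, y, z].
In Python, from station import observe, camera, camera_params, hand_in gives the robot as it stands.
- The arm moves only by the tool step_arm, never from a script. Its argument "plan" is a list of rows, each a list of 6 numbers: the shift along the tool's x, y, z as a fraction of full scale, then the turn, a rotation vector about the tool's x, y, z as a fraction of full scale. A call has 1 to 20 rows; each row shifts and turns the commanded pose from where the row before left it, along the tool's axes as they then stand; what a row does not reach is not made up. Full scale, the value 1, is 0.03 m for a shift and 10 degrees for a turn. A row lasts 1/8 s, in which the tool goes at most 62.5 mm and 10.7 degrees, less where a joint would pass 70% of its speed; a pose out of reach is approached as far as the arm can. A call with a number of a shift or a turn outside -1 to 1 is refused whole. A call with a gripper value outside its range is refused whole. "hand" is the closure, from -1 (fully open) to 1 (shut), set as the call begins (left out, the last holds). The fingers move at their own pace and stop on an object; the grip force is fixed at half the most. Time passes only in rows, so rows that do not move let the fingers close. It gives the time, the measured TCP pose, the force, the opening and the grip force at its end, in the units of the state.
- observe(): the state, without advancing time (a new reading comes with each control period).
- camera(name): name is "side" or "top" or "wrist"; returns the picture (384x512x3 uint8, blue, green, red); there is no depth.
- camera_params(name): a dict with "mtx" (3x3 intrinsics, pixels), "origin" and "orientation" of the camera in the world. Camera axes: x right, y up, looking along -z (the intrinsics and any distortion apply to the point x, -y, -z); pixel columns grow to the right and rows downward; lengths in mm; the calibration is good to about 2 mm. A picture is of the moment at which its call begins: read the wrist's pose just before it. camera_params takes no time and is no camera call; for the wrist camera it gives the pose at the moment of the call.
- hand_in(): hands the job in; it is judged then, once.
The state is a dict: "clock": time; "qpos": joint angles; "qd": joint speeds; "joint_efforts": joint torques, N m; "eef_pos": TCP position; "tool_rot": TCP orientation; "contact_force": force on the tool from outside, world axes, zero at the start; "moment": the same for the moment, N m; "gripper_width": finger opening in mm; "grasp_force": force on a finger pad.
Only numpy, scipy, OpenCV 4.12 (cv2) and the standard library are available. Lean on these libraries where they do the work, as an engineer would, in place of code of your own. Each camera call takes 0.05 s, during which the arm holds its last target. There are 200 camera calls.

## Task

Check the Hall probe in the calibration coil: put the blade of the pry tool into the slot at the coil's front, lever the hinged dust cover open with it and swing it back until it stands upright or further, then lay the pry tool down flat on the bench. Take the probe out of its stand and lower its stem down the coil's bore without touching the coil unit, and finish while holding it there, vertical and still, centred in the bore with its tip halfway down. Keep the gripper itself off the coil unit and its cover all the time, and leave the other things on the bench where they are.

Things in the scene. Friction and masses are not known exactly. Their poses are not given: they have to be found in the camera images.
- coil: calibration coil unit, fixed: aluminium base 92 x 92 x 10 mm, round copper winding of 67 mm diameter, on top a white deck 84 x 84 mm from z = 64 to 80 mm, two brass terminals 17 mm out from its -y flank, a grey cover on it (85 mm high when shut). Origin: centre of the underside, on the axis of the vertical 20 mm bore; z up. Front with the slot = own -x, hinge side = +x
- slot_mouth (a point): centre of the mouth of the pry slot, lined with black rubber, in the coil's front face: an opening 36 mm wide (along the coil's y) and 9 mm high that goes 14 mm deep to +x; its floor is 71 mm above the bench, its roof is the underside of the closed cover at 80 mm; axes as the coil's
- bore_mid (a point): point on the bore axis halfway down: 45 mm above the bench, 35 mm below the bore's mouth in the deck's top (z = 80 mm); the bore, 20 mm in diameter, ends on the base plate at z = 10 mm
- cover (a joint): dust cover's hinge, rad: 0 shut, 1.57 upright, 1.9 fully back. Flat plate 84 mm wide, 5 mm thick, reaching 86 mm forward from the hinge axis, which runs along the coil's y, 44 mm behind the bore axis (coil's +x), at z = 80 mm, in the plane of the cover's underside. Stiff hinge (0.04 N m): the cover stays where it is left; under 1 N at its edge lifts it
- cover_edge (a point): middle of the cover's front edge, on its underside, 86 mm from the hinge axis (moves with the cover); when shut it is flush with the deck's front, at z = 80 mm
- pry_tool: loose pry tool, lying flat, 0.05 kg: black flat handle 108 x 14 x 12 mm with ribs, then a steel blade 12 mm wide, 3 mm thick, 50 mm long; 170 mm in all. Long axis = own x, blade toward +x. Origin: on the underside, 85 mm from either end
- pry_grip (a point): centre of the pry tool, in its handle at half height (6 mm above its underside), where it is grasped across its 14 mm width (along its y)
- pry_tip (a point): middle of the blade's end edge, at half thickness: 85 mm from pry_grip along the tool's +x and at the same height
- stand: the probe stand, fixed: dark round foot of 68 mm diameter and an upright aluminium tube of 32 mm outer and 14 mm inner diameter, 90 mm high. Origin: centre of the underside, on the tube's axis
- probe_grip (a point): centre of the black square handle (16 x 16 x 70 mm) of the loose Hall probe, 0.06 kg, which hangs upright in the stand; grasp it from above across two flat sides (along own x or y). z up along the probe. Above the handle a metal connector, to 48 mm above this point. Origin is 114 mm above the stem's tip
- probe: the same Hall probe; origin at the tip of its stem, z up along it. From the tip: white stem of 8 mm diameter, 75 mm long; round collar of 26 mm diameter and 4 mm thickness, which rests on the stand's rim; handle from 79 to 149 mm; connector to 162 mm
- probe_tip (a point): the lower end of the probe's stem, 114 mm below probe_grip on the probe's axis
- pcb_small: bystander: small blue circuit board, 55 x 75 x 20 mm
- big_cap: bystander: large can capacitor, 36 mm diameter, 54 mm high
- heat_sink: bystander: small black finned heat sink, 20 x 30 x 25 mm
- battery_9v: bystander: block battery, 18 x 26 x 48 mm, standing
- part_box_b: bystander: small component box with orange lid, 44 x 58 x 26 mm
- wick_reel: bystander: flat round bobbin, 49 mm diameter, 10 mm high
- esd_brush: bystander: thin black brush, 154 mm long, 20 mm wide, 9 mm high, lying along its y
- side_cutter: bystander: side cutters with red handles, 123 mm long

How it is judged (in metres and radians):
On the way, in this order (a step that is already met when the one before it is completed fails the run):
1. the pry tool is lifted off the bench (height (world z) of pry_grip above 0.03 m and value of joint cover below 0.05 rad), for 0.1 s.
2. the blade levers the cover ajar (value of joint cover above 0.15 rad and contact force between pry_tool and coil above 0.05 N), for 0.05 s.
3. the cover is swung back upright or further (value of joint cover above 1.4 rad), for 0.1 s.
4. the pry tool lies on the bench, let go (height (world z) of pry_grip between 0 and 0.015 m and contact force between the fingers and pry_tool below 0.05 N and linear speed of pry_tool below 0.02 m/s), for 0.1 s.
5. the probe is out of its stand, held (height (world z) of probe_tip above 0.095 m and contact force between the fingers and probe above 0.5 N), for 0.1 s.
At the end, for the whole second after the job is handed in: the gripper still holds the probe, still (below 10 mm/s) and vertical within 4 degrees, its tip within 3.5 mm of the bore axis and within 9 mm of half depth, touching nothing of the coil unit; the cover is open at least 80 degrees; the pry tool lies flat on the bench, let go (horizontal distance between probe_tip and bore_mid below 0.0035 m and z of probe_tip in the frame of bore_mid between -0.009 and 0.009 m and angle between probe's own z axis and vertical below 0.07 rad and linear speed of probe below 0.01 m/s and contact force between the fingers and probe above 0.5 N and contact force between probe and coil below 0.05 N and value of joint cover above 1.4 rad and height (world z) of pry_grip between 0 and 0.015 m and contact force between the fingers and pry_tool below 0.05 N); the arm keeps its last pose, push and grip.
It fails at once if the gripper or arm touches the coil unit or its cover (contact force between any of the fingers, the arm and coil above 0.5 N).
It fails at once if the probe touches the coil unit (contact force between probe and coil above 0.1 N).
It fails at once if a bystander is shifted by more than 30 mm (distance of any of pcb_small, big_cap, heat_sink, battery_9v, part_box_b, wick_reel, esd_brush, side_cutter from where it was at the start of the episode above 0.03 m).
It also fails if it takes over 69 s, if anything falls off the work surface, if the arm or the gripper's body presses on something with over 40 N, if the wrist force passes 120 N, or if a joint passes its speed limit or range.

## Working session

There is one attempt and no reset: what is moved stays moved. The work goes in short steps, Python scripts to look and compute and a tool call to move; the robot and the scene stay as the last step left them, time stands still between calls to the robot, and variables do not carry over. Pictures are saved under pics/ and viewed, at most 10 in all, crops included, and the job is handed in when it is done.

Besides the shell and the picture viewer there is one more tool, called as a command line: name --pt "numbers of a row" for each row, then --argument value for the rest. step_arm: Moves the arm, as the interface text tells. Shift numbers are shares of 0.03 m and turn numbers shares of 10 degrees, none past 1 either way. Its arguments: {"type":"object","properties":{"plan":{"type":"array"},"hand":{"type":"number"}},"required":["plan"]}

```bash
mkdir -p pics; ls
python3 - <<'E'
from station import *
import cv2
s=observe();print(s)
for n in("top","side","wrist"):
    p=camera_params(n);print(n,p)
    cv2.imwrite(f"pics/{n}0.png",camera(n))
E
```

```text
pics
{'clock': 0.0, 'qpos': array([-1.17878601e+00,  1.16474199e-01,  1.44229123e+00,  1.14299910e-05,
        1.58402083e+00, -3.78341164e-02]), 'qd': array([-0.00059308, -0.00091737,  0.00166139,  0.00055851, -0.00161633,
        0.001843  ]), 'joint_efforts': array([ 6.46176795e-04, -7.21268249e+01, -6.22606730e+01,  7.80224288e-02,
        2.38590559e-02, -6.83739631e-05]), 'eef_pos': array([ 281.21895716, -613.49520651,  301.99695612]), 'tool_rot': array([-5.88477429e-04,  9.76992797e-01,  2.13271467e-01, -9.95102332e-05]), 'contact_force': array([ 0.36196036, -0.63448054, -0.23518478]), 'moment': array([-0.03638716, -0.01542416,  0.00606197]), 'grasp_force': 0.0, 'gripper_width': 92.97434933067981}
top {'mtx': array([[382.08964113,   0.        , 253.75597873],
       [  0.        , 382.08964113, 190.53984363],
       [  0.        ,   0.        ,   1.        ]]), 'origin': array([ 465.95969743,   36.65639696, 1105.92206068]), 'orientation': array([ 0.71164884,  0.01557522, -0.03517971, -0.70148109])}
side {'mtx': array([[397.65381991,   0.        , 252.51318   ],
       [  0.        , 397.65381991, 193.91162473],
       [  0.        ,   0.        ,   1.        ]]), 'origin': array([ 468.92591938, -817.09680719,  755.15645689]), 'orientation': array([ 0.8953194 ,  0.44432059, -0.0121097 , -0.02890927])}
wrist {'mtx': array([[272.43182367,   0.        , 258.76354361],
       [  0.        , 272.43182367, 195.26959202],
       [  0.        ,   0.        ,   1.        ]]), 'origin': array([ 353.62160525, -580.26014462,  384.20166113]), 'orientation': array([ 0.83297781, -0.12005421,  0.07811544, -0.53444638])}
```

View pics/top0.png

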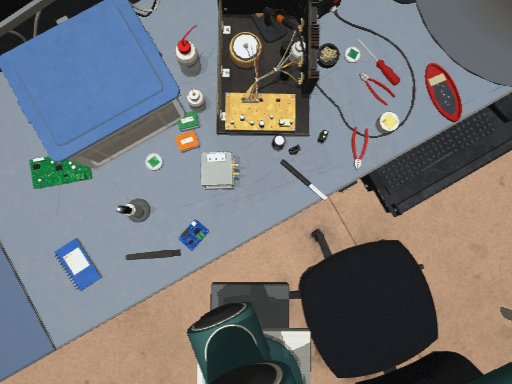

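View pics/side0.png

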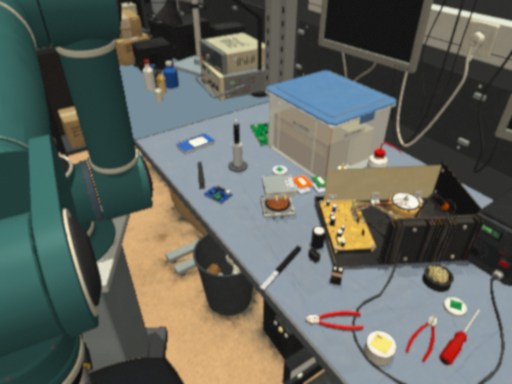

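The top view shows the pry tool at (283,162) to (326,199), with the blade at lower right. The coil is at (217,170) with its terminals to the right, so its front faces the robot. The stand and probe are at (138,209) with the probe's top at about (122,208), and the brush is at (152,254).

```bash
cat > h.py <<'E'
import numpy as np, cv2
from station import *
from scipy.spatial.transform import Rotation as R
def rot(q): return R.from_quat(np.r_[q[1:],q[0]])
def ray2z(p,uv,z):
    K=p["mtx"];d=np.array([(uv[0]-K[0,2])/K[0,0],-(uv[1]-K[1,2])/K[1,1],-1])
    d=rot(p["orientation"]).apply(d);o=p["origin"]
    return o+d*(z-o[2])/d[2]
def proj(p,X):
    c=rot(p["orientation"]).inv().apply(np.atleast_2d(X)-p["origin"]);K=p["mtx"]
    return np.c_[K[0,2]-K[0,0]*c[:,0]/c[:,2],K[1,2]+K[1,1]*c[:,1]/c[:,2]]
def snap(n,f):
    s=observe();p=camera_params(n);im=camera(n)
    cv2.imwrite("pics/"+f+".png",im);np.save("pics/"+f+".npy",p,allow_pickle=True);return im,p,s
E
python3 - <<'E'
from h import *
p=camera_params("top")
for n,uv,z in[("pry handle end",(283,162),6),("blade tip",(326,199),2),("coil corner tl",(202,152),85),("tr",(233,152),85),("bl",(202,188),85),("br",(235,188),85),("stand",(139,210),0),("probe top",(121,209),183),("pcb",(194,235),10),("brush",(152,254),5),("brushR",(181,252),5)]:
    print(n,ray2z(p,uv,z).round())
im=cv2.imread("pics/top0.png");a=cv2.resize(im[125:275,90:340],(750,450),interpolation=cv2.INTER_CUBIC);cv2.imwrite("pics/crop1.png",a)
E
```

```text
pry handle end [630. -77.   6.]
blade tip [ 524. -204.    2.]
coil corner tl [641. 149.  85.]
tr [643.  66.  85.]
bl [544. 147.  85.]
br [546.  59.  85.]
stand [485. 335.   0.]
probe top [483. 328. 183.]
pcb [416. 175.  10.]
brush [361. 293.   5.]
brushR [367. 211.   5.]
```

View pics/crop1.png

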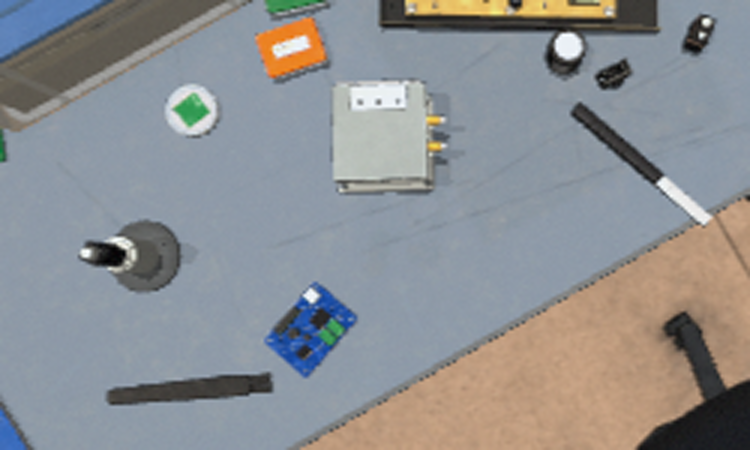

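The crop shows the pry tool from (577,107) to (707,219), the coil cover's front edge at about row 185, and the stand at (150,256). I'll move above the pry tool and look with the wrist camera.

step_arm --pt "0.862 -0.567 0 0 0 0" --pt "0.862 -0.567 0 0 0 0" --pt "0.862 -0.567 0 0 0 0" --pt "0.862 -0.567 0 0 0 0" --pt "0.862 -0.567 0 0 0 0" --pt "0.862 -0.567 0 0 0 0" --pt "0.862 -0.567 0 0 0 0" --pt "0.862 -0.567 0 0 0 0" --pt "0.862 -0.567 0 0 0 0" --pt "0.862 -0.567 0 0 0 0" --pt "0.862 -0.567 0 0 0 0" --pt "0.862 -0.567 0 0 0 0" --pt "0.862 -0.567 0 0 0 0" --pt "0.862 -0.567 0 0 0 0" --pt "0.862 -0.567 0 0 0 0" --pt "0.862 -0.567 0 0 0 0" --pt "0.862 -0.567 0 0 0 0" --pt "0.862 -0.567 0 0 0 0" --pt "0 0 0.3 0 0 -0.82" --pt "0 0 0.3 0 0 -0.82" --hand 0

```text
clock: 2.65
eef_pos: [577.0, -140.9, 284.2]
tool_rot: [-0.0, 0.936, 0.353, -0.0]
contact_force: [0.1, 0.8, 0.1]
gripper_width: 46.7
grasp_force: 0.0
```

step_arm --pt "0 0 0.3 0 0 -0.82" --pt "0 0 0.3 0 0 0" --pt "0 0 0 0 0 0"

```text
clock: 3.02
eef_pos: [576.6, -141.3, 265.9]
tool_rot: [-0.0, 0.91, 0.415, -0.0]
contact_force: [0.1, 0.6, 0.3]
gripper_width: 46.1
grasp_force: 0.0
```

Run:
```python
from h import *
im,p,s=snap("wrist","w1")
print(s["eef_pos"],s["tool_rot"],p["origin"],proj(p,[[630,-77,6],[524,-204,2]]))
snap("side","s1")
print(rot(p["orientation"]).apply([0,0,-1]))
```

```text
[ 576.61218575 -141.27359662  265.9184145 ] [-4.22349081e-04  9.09820558e-01  4.15001369e-01 -4.86847007e-04] [628.89275483 -81.01470532 347.98330592] [[257.53628526 111.33376508]
 [260.04508009 236.21017326]]
[-0.1868595  -0.21376893 -0.95884638]
```

View pics/w1.png

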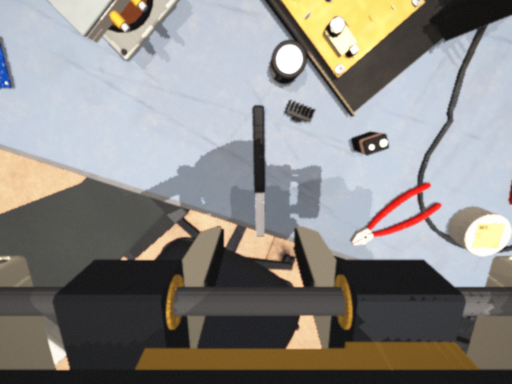

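The wrist view shows the pry tool running from the handle end at (258.5,106) to the tip at (260.5,236), with the fingers at the bottom. The board behind it is tall but clear.

Run:
```python
from h import *
im=cv2.imread("pics/w1.png");p=np.load("pics/w1.npy",allow_pickle=True).item()
hsv=cv2.cvtColor(im,cv2.COLOR_BGR2HSV);g=cv2.cvtColor(im,cv2.COLOR_BGR2GRAY)
for r in(115,130,150,170,185,200,215,228): print(r,g[r,246:274].tolist())
print(g[98:112,259].tolist(), g[228:245,261].tolist(), g[185:198,260].tolist())
a=ray2z(p,(258.5,105.5),12);b=ray2z(p,(260.5,236.5),7.5);print(a,b,np.linalg.norm(a-b),(a+b)/2,np.degrees(np.arctan2(*(a-b)[1::-1])))
```

```text
115 [203, 203, 204, 202, 202, 191, 142, 82, 62, 71, 77, 78, 78, 79, 78, 77, 63, 69, 129, 184, 203, 205, 206, 207, 207, 206, 208, 208]
130 [213, 211, 213, 213, 212, 204, 164, 99, 64, 65, 70, 71, 72, 73, 72, 71, 61, 71, 129, 181, 206, 211, 213, 213, 213, 213, 209, 210]
150 [140, 141, 141, 142, 142, 142, 129, 87, 48, 34, 34, 33, 35, 33, 34, 34, 30, 41, 100, 171, 205, 209, 211, 210, 209, 209, 210, 211]
170 [144, 145, 145, 146, 144, 145, 135, 100, 55, 35, 33, 34, 32, 33, 31, 32, 29, 33, 60, 105, 132, 140, 140, 140, 141, 141, 143, 141]
185 [144, 145, 145, 145, 144, 144, 140, 116, 71, 35, 30, 29, 31, 28, 27, 29, 28, 27, 57, 103, 127, 140, 142, 141, 138, 130, 133, 134]
200 [119, 121, 120, 121, 121, 118, 117, 121, 135, 164, 185, 186, 187, 189, 187, 183, 185, 174, 148, 125, 118, 119, 120, 121, 119, 123, 120, 119]
215 [122, 124, 121, 123, 119, 120, 119, 120, 129, 156, 174, 184, 180, 182, 180, 177, 178, 174, 147, 126, 120, 119, 122, 122, 121, 121, 121, 118]
228 [160, 184, 175, 157, 149, 127, 112, 108, 111, 135, 167, 179, 180, 182, 180, 178, 177, 172, 144, 119, 113, 116, 118, 117, 119, 120, 121, 120]
[200, 201, 197, 199, 198, 198, 176, 117, 64, 65, 76, 82, 82, 80] [178, 179, 179, 178, 178, 178, 175, 166, 176, 207, 219, 217, 214, 215, 216, 217, 217] [27, 31, 28, 26, 24, 26, 40, 90, 149, 183, 190, 189, 190]
[635.12381328 -72.88343778  12.        ] [ 525.85369786 -202.77807382    7.5       ] 169.80231032918465 [ 580.48875557 -137.8307558     9.75      ] 49.92874353447208
```

step_arm --pt "0.173 0.02 0.8 0 0 -0.09" --pt "0 0 1 0 0 0" --pt "0 0 1 0 0 0" --pt "0 0 1 0 0 0" --pt "0 0 1 0 0 0" --pt "0 0 0.8 0 0 0" --pt "0 0 0.37 0 0 0" --pt "0 0 0 0 0 0"

```text
clock: 4.12
eef_pos: [580.7, -137.8, 87.6]
tool_rot: [-0.0, 0.906, 0.423, -0.0]
contact_force: [1.3, 0.0, -0.7]
gripper_width: 46.7
grasp_force: 0.0
```

step_arm --pt "0 0 0 0 0 0" --pt "0 0 0 0 0 0" --pt "0 0 0 0 0 0" --pt "0 0 0 0 0 0" --pt "0 0 0 0 0 0" --hand 1

```text
clock: 4.75
eef_pos: [580.8, -137.8, 88.0]
tool_rot: [0.0, 0.906, 0.424, 0.0]
contact_force: [-0.8, 0.5, 2.9]
gripper_width: 13.6
grasp_force: 30.0
```

step_arm --pt "0 0 -0.5 0 0 0" --pt "0 0 -1 0 0 0" --pt "0 0 -1 0 0 0" --pt "0 0 -1 0 0 0" --pt "0 0 -1 0 0 0" --pt "0 0 -1 0 0 0" --pt "0.33 -0.85 -0.5 0 0 0" --pt "0.33 -0.85 0 0 0 0" --pt "0.33 -0.85 0 0 0 0" --pt "0.33 -0.85 0 0 0 0" --pt "0.33 -0.85 0 0 0 0" --pt "0.33 -0.85 0 0 0 0" --pt "0 0 0 0 0 0" --pt "0 0 0 0 0 0"

```text
clock: 6.5
eef_pos: [501.5, 5.6, 268.3]
tool_rot: [0.0, 0.906, 0.424, 0.0]
contact_force: [-0.5, -0.6, 0.2]
gripper_width: 13.8
grasp_force: 30.0
```

Run:
```python
from h import *
im,p,s=snap("wrist","w2")
print(s["eef_pos"],s["tool_rot"],s["gripper_width"])
cv2.imwrite("pics/w2c.png",cv2.resize(im,(800,600),interpolation=cv2.INTER_CUBIC))
```

```text
[501.46757503   5.61411534 268.27194747] [2.49989978e-04 9.05805949e-01 4.23692614e-01 2.97842708e-04] 13.76977103741308
```

View pics/w2c.png

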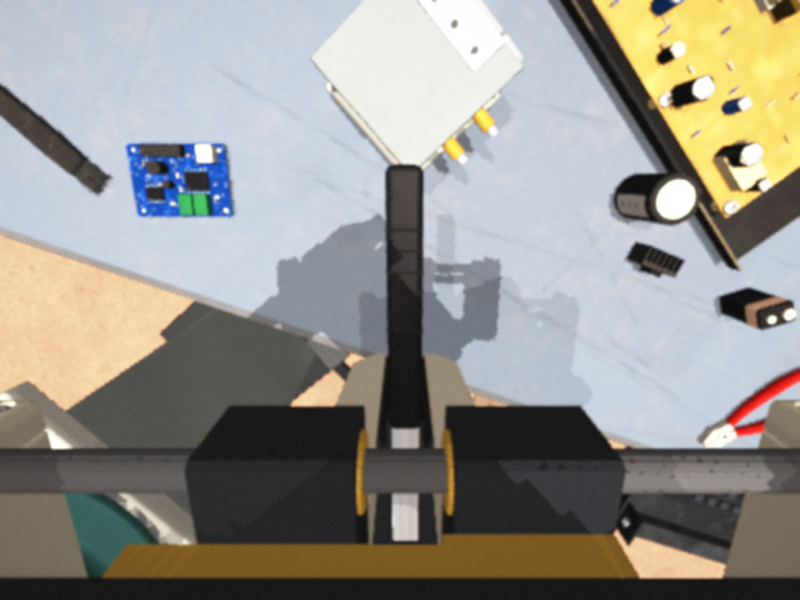

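The wrist view shows the cover's corners at about (312,60), (523,60) and (410,170) in the enlarged picture, with the bottom one hidden by the handle. I'll shift sideways for a clear view.

step_arm --pt "0.5 0.8 0 0 0 0" --pt "0.5 0.8 0 0 0 0" --pt "0.5 0.8 0 0 0 0" --pt "0.5 0.5 0 0 0 0" --pt "0 0 0 0 0 0" --pt "0 0 0 0 0 0"

```text
clock: 7.3
eef_pos: [606.3, -4.3, 267.4]
tool_rot: [-0.0, 0.906, 0.423, -0.0]
contact_force: [-0.1, 0.5, 0.5]
gripper_width: 13.6
grasp_force: 30.0
```

Run:
```python
from h import *
im,p,s=snap("wrist","w3")
print(s["eef_pos"],s["tool_rot"],s["gripper_width"])
X=[[544,147,85],[544,63,85],[630,147,85],[630,63,85]]
q=proj(p,X);print(q)
c=q.mean(0).astype(int);x0=max(0,c[0]-100);y0=max(0,c[1]-75);print(x0,y0)
cv2.imwrite("pics/w3c.png",cv2.resize(im[y0:y0+150,x0:x0+200],(800,600),interpolation=cv2.INTER_CUBIC))
```

```text
[606.25010838  -4.2844328  267.44082251] [-1.26562445e-04  9.05941571e-01  4.23402605e-01 -2.95352206e-04] 13.649058118748465
[[104.06254545 118.73581487]
 [168.20196375 185.51707935]
 [169.0973925   53.42434972]
 [232.52480201 128.91238262]]
68 46
```

View pics/w3c.png

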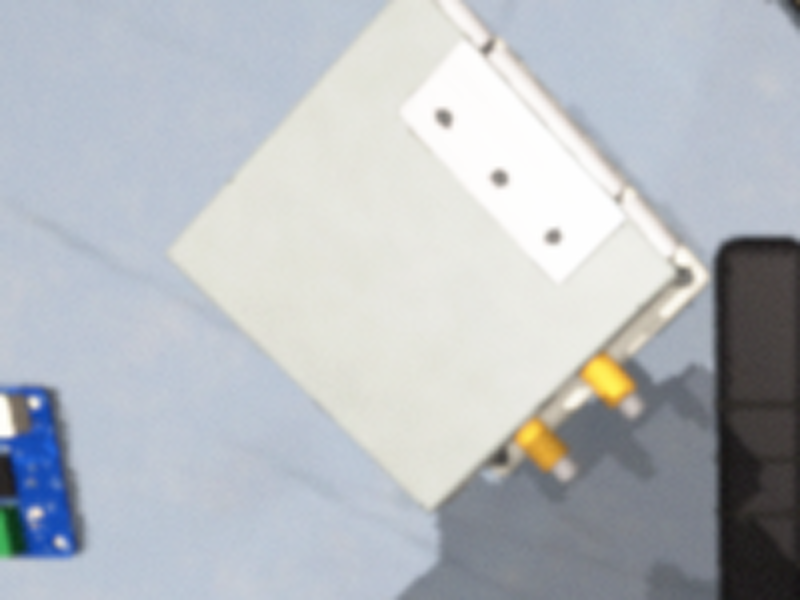

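The crop shows the cover's front-left corner at (168,252), front-right at (431,511) and rear-right at about (680,270).

Run:
```python
from h import *
p=np.load("pics/w3.npy",allow_pickle=True).item()
f=lambda u,v:ray2z(p,((u+.5)/4-.5+68,(v+.5)/4-.5+46),85)
a,b,c=f(168,252),f(431,511),f(680,270)
print(a,b,c,np.linalg.norm(a-b),np.linalg.norm(b-c))
d=(a-b)/np.linalg.norm(a-b);yaw=np.arctan2(-d[0],d[1]);print(np.degrees(yaw))
fr=(a+b)/2; o=fr+42*np.array([np.cos(yaw),np.sin(yaw),0]);print("front",fr,"coil",o)
# holes in hinge strip + base plate corner(z=10)
print(ray2z(p,((500.5)/4-.5+68,(178.5)/4-.5+46),85))
# top cam check
t=camera_params("top");print([ray2z(t,uv,85) for uv in((90+333/3,125+183/3),(90+430/3,125+187/3))])
Rz=R.from_euler('z',yaw)
print(proj(t,o+Rz.apply([[-42,42,0],[-42,-42,0],[42,-42,0],[42,42,0]])))
# probe: stand
print(ray2z(t,(90+150/3,125+256/3),0))
```

```text
[554.84489861 149.67595208  85.        ] [558.29210824  67.20425651  85.        ] [643.09638752  70.65853275  85.        ] 82.5437085775432 84.87460048951807
2.3934958095094903
front [556.56850342 108.44010429  85.        ] coil [598.53186167 110.1941181   85.        ]
[624.90432725 111.96715001  85.        ]
[array([549.59249826, 149.968817  ,  85.        ]), array([547.36909229,  63.62848412,  85.        ])]
[[200.88237487 184.0505026 ]
 [232.33963259 183.24201018]
 [231.57856923 152.20414777]
 [200.30137917 152.93138984]]
[483.79728153 332.10183486   0.        ]
```

step_arm --pt "-0.092 -0.913 0 0 0 0" --pt "-0.092 -0.913 0 0 0 0" --pt "-0.092 -0.913 0 0 0 0" --pt "-0.092 -0.913 0 0 0 0" --pt "-0.092 -0.913 0 0 0 0" --pt "-0.092 -0.913 0 0 0 0" --pt "-0.092 -0.913 0 0 0 0" --pt "0 0 0 0 0 -0.95" --pt "0 0 0 0 0 -0.95" --pt "0 0 0 0 0 -0.95" --pt "0 0 0 0 0 -0.95" --pt "0 0 0 0 0 -0.95" --pt "0 0 0 0 0 -0.95" --pt "0 0 0 0 0 -0.95" --pt "0 0 0 0 0 -0.95" --pt "0 0 0 0 0 -0.95" --pt "0 0 0 0 0 -0.95" --pt "0 0 0 0 0 -0.95" --pt "0 0 0 0 0 -0.95" --pt "0 0 0 0 0 -0.95"

```text
clock: 9.85
eef_pos: [446.5, 104.0, 267.9]
tool_rot: [0.0, 0.053, 0.999, 0.0]
contact_force: [0.4, -0.7, -0.5]
gripper_width: 13.5
grasp_force: 30.0
```

step_arm --pt "0 0 0.9 0 0 -0.87" --pt "0 0 1 0 0 0" --pt "0 0 0.8 0 0 0" --pt "0 0 0 0 0 0" --pt "0 0 0 0 0 0"

```text
clock: 10.48
eef_pos: [447.1, 104.2, 188.0]
tool_rot: [0.001, -0.02, 1.0, 0.0]
contact_force: [-0.3, -0.4, 0.1]
gripper_width: 13.6
grasp_force: 30.0
```

Run:
```python
from h import *
s=observe();print(s["eef_pos"],s["tool_rot"],s["gripper_width"],s["qpos"])
im,p,s=snap("side","s4");snap("wrist","w4");snap("top","t4")
e=s["eef_pos"];d=np.array([.999,.042,0]);tip=e+[0,0,-82]+85*d
q=proj(p,[tip,[556.5,108.4,75.5]]);print(tip,q)
c=q.mean(0).astype(int);print(c)
a=cv2.resize(im[c[1]-40:c[1]+40,c[0]-50:c[0]+50],(500,400),interpolation=cv2.INTER_CUBIC)
t=camera_params("top");im=cv2.imread("pics/t4.png");q=proj(t,[tip,[556.5,108.4,75.5]]);print(q);c2=q.mean(0).astype(int);print(c2)
b=cv2.resize(im[c2[1]-50:c2[1]+50,c2[0]-36:c2[0]+36],(288,400),interpolation=cv2.INTER_CUBIC)
cv2.imwrite("pics/c4.png",np.hstack([a,b]))
```

```text
[447.1478333  104.23070246 187.9553357 ] [ 7.17295522e-04 -2.02557320e-02  9.99794566e-01  1.28485154e-04] 13.59449629711147 [ 1.73427307e-01 -3.19984928e-01  2.03176239e+00  3.54423428e-05
  1.42835819e+00 -1.43788827e+00]
[532.0628333  107.80070246 105.9553357 ] [[255.24963055 178.5165477 ]
 [263.65766896 186.69281918]]
[259 182]
[[216.13486671 192.26052693]
 [216.886362   183.98612124]]
[216 188]
```

View pics/c4.png

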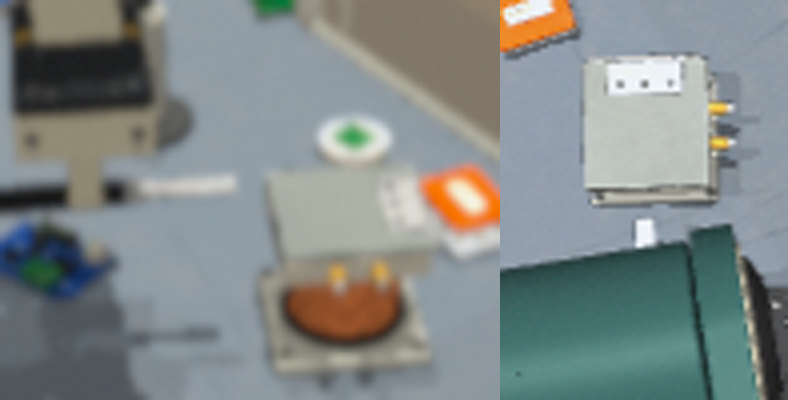

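The side crop shows the level blade tip at (237,184), left of the cover. The top crop shows the blade aligned with the middle of the coil's front, with gaps as predicted to about 2 mm. Next I lower to slot height and insert.

step_arm --pt "0 0 0.6 0 0 0" --pt "0 0 0.42 0 0 0" --pt "-0.35 0 0 0 0 0" --pt "-0.3 0 0 0 0 0" --pt "0 0 0 0 0 0" --pt "0 0 0 0 0 0"

```text
clock: 11.38
eef_pos: [466.6, 105.0, 156.2]
tool_rot: [-0.0, -0.02, 1.0, -0.0]
contact_force: [0.2, 0.5, -0.5]
gripper_width: 14.0
grasp_force: 30.0
```

step_arm --pt "-0.1 0 0 0 0 0" --pt "-0.1 0 0 0 0 0" --pt "-0.1 0 0 0 0 0" --pt "0 0 0 0 0 0"

```text
clock: 11.88
eef_pos: [475.7, 105.4, 156.0]
tool_rot: [-0.0, -0.02, 1.0, 0.0]
contact_force: [-0.4, -0.1, -0.9]
gripper_width: 13.9
grasp_force: 30.0
```

step_arm --pt "-0.1 0 0 0 0 0" --pt "-0.1 0 0 0 0 0" --pt "0 0 0 0 0 0"

```text
clock: 12.25
eef_pos: [481.7, 105.6, 156.0]
tool_rot: [-0.0, -0.02, 1.0, -0.0]
contact_force: [-0.1, -0.9, -0.8]
gripper_width: 13.8
grasp_force: 30.0
```

Run:
```python
from h import *
im,p,s=snap("side","s5")
print(s["eef_pos"],s["contact_force"],s["moment"])
e=s["eef_pos"];d=np.array([.999,.042,0]);tip=e+[0,0,-82]+85*d
c=proj(p,tip)[0];print(c);c=c.astype(int);print(c-[50,40])
a=cv2.resize(im[c[1]-40:c[1]+40,c[0]-50:c[0]+50],(800,600)[:2],interpolation=cv2.INTER_CUBIC)
cv2.imwrite("pics/c5.png",a)
```

```text
[481.69002334 105.63269608 156.02952334] [-0.08832089 -0.94255883 -0.81411286] [ 0.08752095 -0.18328779  0.02016957]
[267.10138701 186.79926098]
[217 146]
```

View pics/c5.png

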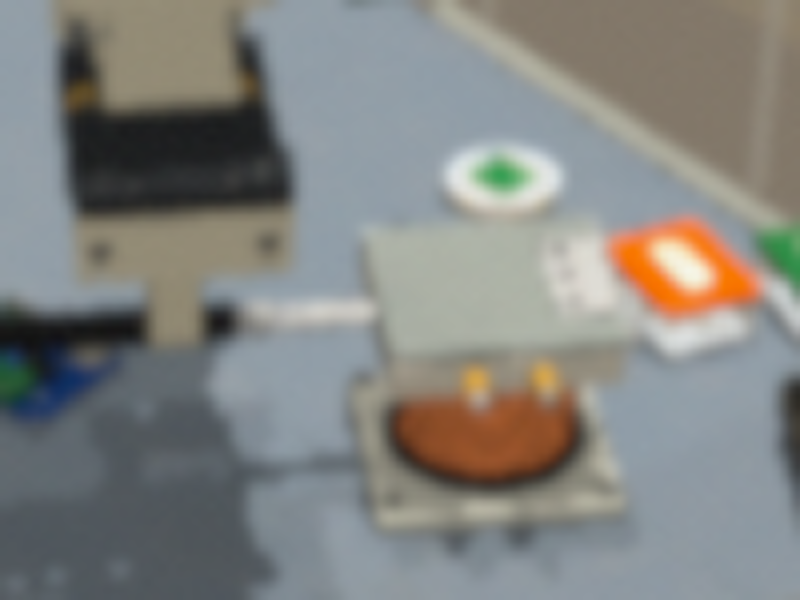

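The blade end disappears behind the cover's front edge at (375,310), about 9 mm inside the slot. I'll lever it now, following the arc of the cover.

step_arm --pt "0 0 -0.15 0 0 0" --pt "-0.013 0 -0.253 0 0 0" --pt "-0.038 0 -0.25 0 0 0" --pt "-0.063 0 -0.245 0 0 0" --pt "0 0 0 0 0 0"

```text
clock: 12.92
eef_pos: [485.3, 105.8, 183.8]
tool_rot: [0.001, -0.02, 1.0, 0.0]
contact_force: [0.6, -1.4, 0.0]
gripper_width: 13.7
grasp_force: 30.0
```

Run:
```python
from h import *
im,p,s=snap("side","s6")
print(s["eef_pos"],s["contact_force"],s["moment"])
x,y=217,140
a=cv2.resize(im[y:y+80,x:x+100],(800,640),interpolation=cv2.INTER_CUBIC)[:600]
cv2.imwrite("pics/c6.png",a)
```

```text
[485.286489   105.81817375 183.79754619] [ 0.56680449 -1.43179307  0.04494992] [-0.01103965 -0.13119031  0.02670943]
```

View pics/c6.png

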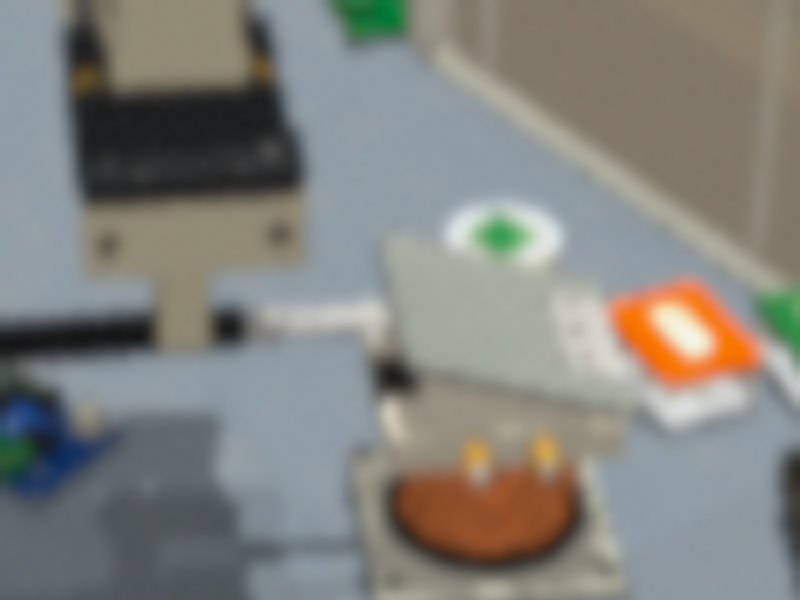

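The cover is ajar by about 0.3 rad, resting on the blade, and the black slot shows at (395,375). I'll continue the arc.

step_arm --pt "-0.087 0 -0.238 0 0 0" --pt "-0.11 0 -0.228 0 0 0" --pt "-0.132 0 -0.216 0 0 0" --pt "-0.153 0 -0.202 0 0 0" --pt "-0.173 0 -0.185 0 0 0" --pt "-0.19 0 -0.167 0 0 0" --pt "-0.206 0 -0.147 0 0 0" --pt "-0.22 0 -0.126 0 0 0" --pt "-0.231 0 -0.104 0 0 0" --pt "-0.24 0 -0.08 0 0 0" --pt "-0.247 0 -0.055 0 0 0" --pt "-0.251 0 -0.031 0 0 0" --pt "-0.253 0 -0.005 0 0 0" --pt "-0.25 0 0 0 0 0" --pt "0 0 0 0 0 0" --pt "0 0 0 0 0 0"

```text
clock: 14.98
eef_pos: [567.1, 109.1, 236.5]
tool_rot: [-0.0, -0.02, 1.0, -0.0]
contact_force: [-0.3, -0.1, -0.6]
gripper_width: 13.9
grasp_force: 30.0
```

Run:
```python
from h import *
im,p,s=snap("side","s7")
print(s["eef_pos"],s["contact_force"],s["moment"])
snap("top","t7")
x,y=150,110
a=cv2.resize(im[y:y+110,x:x+150],(800,587),interpolation=cv2.INTER_CUBIC)
cv2.imwrite("pics/c7.png",a)
```

```text
[567.09327137 109.13864178 236.46107119] [-0.28004356 -0.05406775 -0.62286239] [ 0.05662713 -0.1842123   0.00219786]
```

View pics/c7.png

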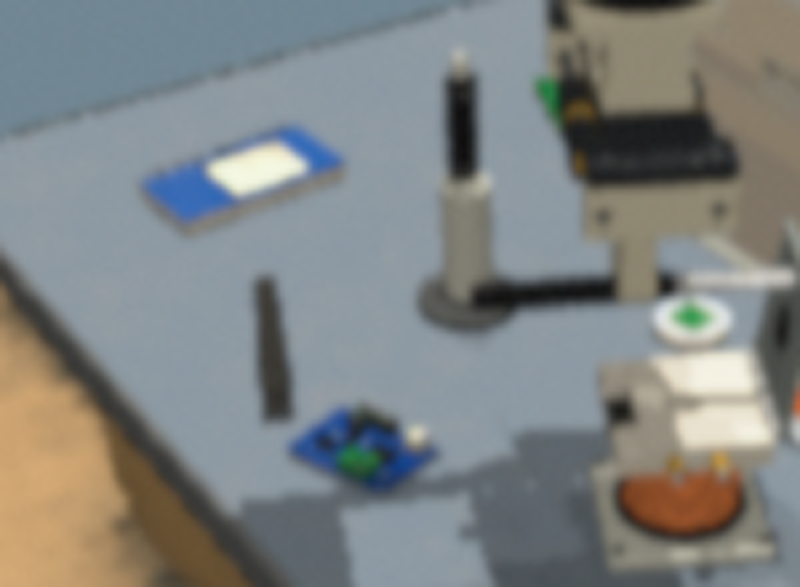

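The cover stands at about (785,290) in the crop, upright or slightly further. By the arm's pose that is about 1.7 rad. I'll retreat, turn back and return to the spot where the pry tool lay.

step_arm --pt "0.5 0 0 0 0 0" --pt "0.9 0 0 0 0 0" --pt "0.9 0 0 0 0 0" --pt "0.9 0 -0.5 0 0 0" --pt "0.4 0 -0.5 0 0 0" --pt "0 0 0 0 0 0.945" --pt "0 0 0 0 0 0.945" --pt "0 0 0 0 0 0.945" --pt "0 0 0 0 0 0.945" --pt "0 0 0 0 0 0.945" --pt "0 0 0 0 0 0.945" --pt "0 0 0 0 0 0.945" --pt "0 0 0 0 0 0.945" --pt "0 0 0 0 0 0.945" --pt "0 0 0 0 0 0.945" --pt "0 0 0 0 0 0.945" --pt "0 0 0 0 0 0.945" --pt "0 0 0 0 0 0.945" --pt "0 0 0 0 0 0.945"

```text
clock: 17.45
eef_pos: [459.2, 104.7, 267.0]
tool_rot: [0.0, 0.907, 0.42, 0.0]
contact_force: [0.7, 1.3, -1.4]
gripper_width: 13.5
grasp_force: 30.0
```

step_arm --pt "-0.36 0.827 0 0 0 0" --pt "-0.36 0.827 0 0 0 0" --pt "-0.36 0.827 0 0 0 0" --pt "-0.36 0.827 0 0 0 0" --pt "-0.36 0.827 0 0 0 0" --pt "-0.36 0.827 0 0 0 0" --pt "-0.36 0.827 0 0 0 0" --pt "-0.36 0.827 0 0 0 0" --pt "-0.36 0.827 0 0 0 0" --pt "-0.36 0.827 0 0 0 0" --pt "0 0 0.9 0 0 0" --pt "0 0 0.9 0 0 0" --pt "0 0 0.9 0 0 0" --pt "0 0 0.9 0 0 0" --pt "0 0 0 0 0 0"

```text
clock: 19.32
eef_pos: [579.5, -137.7, 156.7]
tool_rot: [-0.001, 0.906, 0.423, -0.001]
contact_force: [0.4, -0.3, 0.3]
gripper_width: 14.0
grasp_force: 30.0
```

step_arm --pt "0 0 0.7 0 0 0" --pt "0 0 0.7 0 0 0" --pt "0 0 0.5 0 0 0" --pt "0 0 0.2 0 0 0" --pt "0 0 0.14 0 0 0" --pt "0 0 0 0 0 0"

```text
clock: 20.08
eef_pos: [580.1, -137.4, 91.5]
tool_rot: [0.0, 0.906, 0.423, 0.0]
contact_force: [0.3, 0.9, -0.8]
gripper_width: 13.6
grasp_force: 30.0
```

step_arm --pt "0 0 0.08 0 0 0" --pt "0 0 0.04 0 0 0" --pt "0 0 0 0 0 0"

```text
clock: 20.45
eef_pos: [580.1, -137.4, 88.0]
tool_rot: [0.0, 0.906, 0.423, 0.0]
contact_force: [-0.7, 0.2, 1.6]
gripper_width: 13.5
grasp_force: 30.0
```

step_arm --pt "0 0 0 0 0 0" --pt "0 0 0 0 0 0" --pt "0 0 0 0 0 0" --pt "0 0 0 0 0 0" --hand 0.3

```text
clock: 20.95
eef_pos: [580.0, -137.4, 87.7]
tool_rot: [-0.0, 0.906, 0.423, 0.0]
contact_force: [-0.2, 0.6, -0.0]
gripper_width: 32.3
grasp_force: 0.0
```

step_arm --pt "0 0 -0.5 0 0 0" --pt "0 0 -1 0 0 0" --pt "0 0 -1 0 0 0" --pt "0 0 -1 0 0 0" --pt "0 0 -1 0 0 0" --pt "0 0 -1 0 0 0" --pt "0 0 -1 0 0 0" --pt "0 0 0 0 0 0"

```text
clock: 21.95
eef_pos: [580.3, -137.5, 286.4]
tool_rot: [0.002, 0.906, 0.423, 0.002]
contact_force: [-0.3, 0.1, -0.8]
gripper_width: 32.8
grasp_force: 0.0
```

Run:
```python
from h import *
im,p,s=snap("wrist","w8");it,pt,_=snap("top","t8");snap("side","s8")
print(s["eef_pos"],s["tool_rot"])
q=proj(p,[[635.1,-72.9,12],[525.9,-202.8,7.5]]);print(q)
g=cv2.cvtColor(im,cv2.COLOR_BGR2GRAY)
for v in range(int(q[0,1])-8,int(q[1,1])+10,8): print(v,g[v,int(q[0,0])-12:int(q[0,0])+14].tolist())
# deck in top view: brightness map around coil
c=proj(pt,[[598.5,110.2,80]])[0];print("deck",c);c=c.astype(int)
gt=cv2.cvtColor(it,cv2.COLOR_BGR2GRAY)
print(gt[c[1]-18:c[1]+19,c[0]-18:c[0]+19:1][::2])
```

```text
[ 580.34973043 -137.51759682  286.40963356] [0.00152933 0.90621547 0.4228097  0.00177386]
[[258.2240713  111.0856631 ]
 [258.14286285 234.27999919]]
103 [204, 203, 205, 205, 204, 205, 206, 206, 205, 202, 199, 197, 198, 199, 201, 201, 201, 201, 203, 207, 208, 206, 207, 207, 208, 208]
111 [207, 205, 206, 206, 202, 195, 175, 140, 110, 101, 96, 96, 98, 98, 100, 117, 154, 191, 204, 207, 206, 206, 206, 207, 207, 206]
119 [199, 200, 199, 200, 195, 172, 115, 64, 65, 72, 72, 74, 75, 76, 74, 61, 69, 130, 178, 196, 201, 203, 203, 204, 203, 204]
127 [207, 207, 210, 210, 207, 191, 130, 70, 63, 69, 71, 72, 74, 73, 72, 61, 73, 140, 189, 205, 205, 208, 208, 208, 207, 206]
135 [209, 208, 207, 208, 208, 194, 137, 70, 56, 61, 66, 65, 66, 67, 64, 55, 74, 140, 185, 202, 208, 209, 209, 207, 208, 208]
143 [138, 142, 142, 143, 142, 129, 93, 51, 34, 33, 32, 39, 50, 60, 61, 54, 76, 138, 182, 201, 210, 210, 209, 208, 207, 206]
151 [139, 137, 138, 137, 137, 131, 95, 53, 36, 31, 36, 32, 32, 30, 34, 31, 72, 143, 190, 205, 207, 206, 205, 207, 206, 206]
159 [140, 141, 141, 140, 138, 131, 96, 55, 37, 30, 33, 33, 33,
[... 3640 characters left out ...]
 241 241 241 241 241 241 240 242 241 241 241 241 241 242 242 241 197 155
  106]
 [156 155 155 214 237 241 241 242 242 241 226 237 149  63  63  63  63  64
   61  56  55  54  56  57  55 124 229 241 240 240 240 240 241 241 175 148
  108]
 [156 155 155 218 239 241 241 241 242 241 242 242 146  46  40  42  39  41
   39  38  39  41  42  40  41 100 228 241 241 241 241 241 241 241 180 152
  119]
 [155 156 155 217 238 241 242 241 241 241 241 241 144  38  38  39  40  41
   40  41  41  38  38  41  43  85 226 227 221 220 220 221 218 214 175 156
  123]
 [157 156 158 154 141 142  98 115 169 180 160 150 151 151 153 153 154 153
  152 152 150 152 152 154 153 153 154 154 154 176 182 181 183 144  91  97
  113]]
```

The printed pixel rows show the pry tool flat where it was. The deck is exposed, with the dark bore near (216.6,168.6) in the top view. On the way to the probe I'll measure the bore with the wrist camera.

step_arm --pt "0.516 -0.783 -0.07 0 0 0" --pt "0.516 -0.783 -0.07 0 0 0" --pt "0.516 -0.783 -0.07 0 0 0" --pt "0.516 -0.783 -0.07 0 0 0" --pt "0.516 -0.783 -0.07 0 0 0" --pt "0.516 -0.783 -0.07 0 0 0" --pt "0.516 -0.783 -0.07 0 0 0" --pt "0 0 0 0 0 0" --pt "0 0 0 0 0 0" --pt "0 0 0 0 0 0" --hand 0

```text
clock: 23.35
eef_pos: [523.7, 50.6, 297.0]
tool_rot: [-0.0, 0.906, 0.422, -0.0]
contact_force: [0.1, -0.4, -0.2]
gripper_width: 46.3
grasp_force: 0.0
```

```bash
cat >> h.py <<'E'
def bore(im,p,g0=(598.5,110.2)):
    c=proj(p,[[*g0,80]])[0];s=18
    g=cv2.cvtColor(im,cv2.COLOR_BGR2GRAY);x0,y0=np.round(c).astype(int)-s
    w=g[y0:y0+2*s+1,x0:x0+2*s+1]
    B=cv2.resize(w,None,fx=4,fy=4,interpolation=cv2.INTER_CUBIC)
    n,l,st,ce=cv2.connectedComponentsWithStats((B<165).astype(np.uint8))
    i=min(range(1,n),key=lambda i:np.hypot(*(ce[i]-2*B.shape[0]//4))-0.02*st[i,4])
    x,y,ww,hh=st[i,:4]
    ct,_=cv2.findContours((l==i).astype(np.uint8),cv2.RETR_EXTERNAL,cv2.CHAIN_APPROX_NONE)
    h=cv2.convexHull(max(ct,key=len));e=cv2.fitEllipse(h)
    uv=[(e[0][0]+.5)/4-.5+x0,(e[0][1]+.5)/4-.5+y0]
    return uv,np.array(e[1])/4,st[i],ray2z(p,uv,80),w
E
python3 - <<'E'
from h import *
im,p,s=snap("wrist","w9");print(s["eef_pos"],s["tool_rot"])
r=bore(im,p);print(r[:4]);print(r[4][::2,::1])
im=cv2.imread("pics/t8.png");print(bore(im,camera_params("top"))[:4])
E
```

```text
[523.7077522   50.58446447 296.99110823] [-5.36639009e-05  9.06390290e-01  4.22441164e-01 -3.18761805e-04]
([np.float64(276.3195743560791), np.float64(100.43155860900879)], array([17.1468544 , 18.20192146]), array([  40,   36,   66,   70, 1848], dtype=int32), array([597.92712458, 110.88302734,  80.        ]))
[[254 254 254 254 254 254 254 254 254 254 254 254 254 254 254 254 254 254
  254 254 254 254 254 254 254 254 254 254 254 254 254 254 254 254 254 254
  254]
 [254 254 254 254 254 254 254 254 254 254 254 254 254 254 254 254 254 254
  254 254 254 254 254 254 254 254 254 254 254 254 254 254 254 254 254 254
  254]
 [254 254 254 254 254 254 254 254 254 254 254 254 254 254 254 254 254 254
  254 254 254 254 254 254 254 254 254 254 254 254 254 254 254 254 254 254
  254]
 [254 254 254 254 254 254 254 254 254 254 254 254 254 254 253 253 253 253
  253 253 254 254 254 254 254 254 254 254 254 254 254 254 254 254 254 254
  254]
 [254 254 254 254 254 254 254 254 254 254 254 253 251 245 224 207 205 204
  208 222 234 244 250 253 254 254 254 254 254 254 254 254 254 254 254 254
  254]
 [254 254 254 
[... 1883 characters left out ...]
 254 254 254 254 254 254 254 254 254
  254 254 254 254 254 254 254 254 254 254 254 254 254 254 254 254 254 254
  254]
 [254 254 254 254 254 254 254 254 254 254 254 254 254 254 254 254 254 254
  254 254 254 254 254 254 254 254 254 254 254 254 254 254 254 254 254 254
  254]]Traceback (most recent call last):
  File "<stdin>", line 4, in <module>
  File "h.py", line 24, in bore
    h=cv2.convexHull(max(ct,key=len));e=cv2.fitEllipse(h)
                                        ~~~~~~~~~~~~~~^^^
cv2.error: OpenCV(4.12.0) /io/opencv/modules/imgproc/src/shapedescr.cpp:361: error: (-201:Incorrect size of input array) There should be at least 5 points to fit the ellipse in function 'fitEllipseNoDirect'
```

```bash
sed -i 's/(B<165)/(B<thr)/; s/g0=(598.5,110.2)/g0=(598.5,110.2),thr=230/' h.py
python3 - <<'E'
from h import *
im=cv2.imread("pics/w9.png");p=np.load("pics/w9.npy",allow_pickle=True).item()
for t in(200,225,240,250): r=bore(im,p,thr=t);print(t,r[:2],r[2],r[3])
# edge model: project circle for candidates
im=cv2.imread("pics/t8.png");p=camera_params("top")
g=cv2.cvtColor(im,cv2.COLOR_BGR2GRAY)[160:177,207:227];w=np.clip(235-g.astype(float),0,None);print(g)
E
```

```text
200 ([np.float64(276.23588371276855), np.float64(100.60474014282227)], array([18.2209034 , 19.34384346])) [  37   34   70   76 2696] [597.75366964 110.80675854  80.        ]
225 ([np.float64(276.2421760559082), np.float64(100.59589385986328)], array([18.96739578, 20.02338409])) [  34   33   75   79 3187] [597.76413475 110.80930821  80.        ]
240 ([np.float64(276.1325092315674), np.float64(100.71239280700684)], array([19.96801949, 20.9987793 ])) [  31   31   79   84 3643] [597.60499787 110.79362288  80.        ]
250 ([np.float64(275.997163772583), np.float64(100.80230903625488)], array([21.0431385 , 22.18698883])) [  27   30   85   88 4237] [597.44184044 110.81537162  80.        ]
[[241 241 241 241 241 241 241 241 241 241 241 241 241 241 241 242 241 241
  242 242]
 [241 241 241 241 241 241 241 241 241 241 241 240 241 241 241 241 241 241
  241 241]
 [241 241 241 241 241 241 242 241 241 241 241 241 242 241 241 241 241 242
  241 241]
 [241 241 241 241 241 242 241 241 241 241 242 241 241 242 242 241 242 242
  241 241]
 [241 241 241 241 242 241 241 241 241 242 241 241 241 241 241 241 24
[... 337 characters left out ...]
 241 241
  242 241]
 [242 241 241 241 241 220 131  74  48  83 110 115 116 195 237 241 242 242
  241 241]
 [241 242 241 241 242 230 142  63  75 137 151 153 151 215 238 241 241 241
  241 242]
 [242 241 241 241 241 241 189 102 137 153 227 239 235 239 241 241 241 242
  242 241]
 [241 241 241 241 241 241 232 146 143 227 239 232 235 240 241 241 241 241
  241 241]
 [241 241 242 241 241 241 241 236 227 233 231 239 242 241 241 241 242 241
  241 241]
 [241 241 242 241 241 241 241 241 241 241 241 242 241 241 241 241 241 241
  241 241]
 [241 241 241 241 241 241 241 241 241 242 241 242 241 242 241 241 241 242
  241 241]
 [242 242 242 241 241 241 241 241 241 241 241 241 241 241 241 241 241 242
  241 242]]
```

step_arm --pt "0.516 -0.783 -0.07 0 0 0" --pt "0.516 -0.783 -0.07 0 0 0" --pt "0.516 -0.783 -0.07 0 0 0" --pt "0.516 -0.783 -0.07 0 0 0" --pt "0.516 -0.783 -0.07 0 0 0" --pt "0.516 -0.783 -0.07 0 0 0" --pt "0.516 -0.783 -0.07 0 0 0" --pt "0.516 -0.783 -0.07 0 0 0" --pt "0.516 -0.783 -0.07 0 0 0" --pt "0 0 0 0 0 0" --pt "0 0 0 0 0 0" --pt "0 0 0 0 0 0"

```text
clock: 24.9
eef_pos: [451.4, 293.1, 316.2]
tool_rot: [0.0, 0.906, 0.422, -0.0]
contact_force: [0.9, -0.7, 0.0]
gripper_width: 46.4
grasp_force: 0.0
```

Run:
```python
from h import *
im,p,s=snap("wrist","w10");print(s["eef_pos"],s["tool_rot"])
X=np.array([484,332,0.]);q=proj(p,X+[[0,0,z] for z in(0,90,94,164,177)]);print(q.round(1))
g=cv2.cvtColor(im,cv2.COLOR_BGR2GRAY);c=q[3].round().astype(int);print(c)
print("\n".join(" ".join(f"{v:3d}" for v in r) for r in g[c[1]-24:c[1]+36:1,c[0]-22:c[0]+22]))
```

```text
[451.4274682  293.08482304 316.23532593] [ 6.17350088e-05  9.06434291e-01  4.22346859e-01 -4.32584290e-05]
[[258.7 135.8]
 [258.7 141.8]
 [258.7 142.2]
 [258.7 150.1]
 [258.7 152.1]]
[259 150]
111 110 114 117 120 120 123 127 127 130 159 217 245 251 252 253 252 251 250 250 251 252 252 251 251 252 252 250 239 212 168 135 126 126 122 120 120 119 117 112 108 103 101 117
110 111 113 118 119 121 121 123 128 151 204 243 251 251 252 252 251 251 252 252 252 251 250 248 249 251 252 252 251 246 220 161 130 122 122 121 119 118 116 114 109 105  98 111
109 110 112 116 121 123 121 125 146 199 241 250 251 249 250 252 252 253 253 253 253 252 252 251 251 250 251 252 252 252 243 201 147 126 122 121 120 115 118 114 109 102  95 100
110 112 112 118 121 120 123 137 190 238 250 251 251 252 252 253 253 253 253 252 253 252 249 247 247 247 249 249 251 252 251 234 177 132 121 118 117 116 116 112 109 105  99 100
111 112 115 116 121 124 127 163 229 249 251 251 251 253 253 253 252 252 249 246 244 239 216 195 202 227 247 250 250 252 252 248 218 154 118 113 115 114 117 115 111 107 101 102
111 112 113 116 119 122 133
[... 8952 characters left out ...]
 125 124 123 123 122 121 123 124 124 122 126 124 123 123 124 121 122 123 121 122 123 120 122 124 122 122 122 121 122 119 122 121 122 122 122 120 122 122 122 122 121 121 120
123 122 123 122 119 116 120 118 121 120 121 125 125 125 123 124 122 121 122 120 124 125 122 122 123 120 122 116 117 115 115 117 114 117 118 117 118 118 119 121 114 115 115 114
122 124 123 119 110 108 111 112 112 111 116 122 125 125 124 122 119 122 120 122 120 125 123 123 124 122 114 112 111 106 106 103 105 109 109 108 110 111 114 114 106 104 102 106
121 120 118 117 109 102 103 101 104 105 113 123 123 124 123 123 122 121 122 122 123 122 120 122 122 119 115 106 102 102 101 100 102 101 102 102 101 102 102 102 100 100 100 100
```

Run:
```python
from h import *
im=cv2.imread("pics/w10.png");p=np.load("pics/w10.npy",allow_pickle=True).item()
g=cv2.cvtColor(im,cv2.COLOR_BGR2GRAY).astype(float)
w=g[140:156,247:265];m=(cv2.resize(w,None,fx=4,fy=4,interpolation=cv2.INTER_CUBIC)>170).astype(np.uint8)
n,l,st,ce=cv2.connectedComponentsWithStats(m);i=1+np.argmax(st[1:,4]);print(st[i],ce[i])
uv=(ce[i]+.5)/4-.5+[247,140];P=ray2z(p,uv,177);print(uv,P)
# stand foot/collar: bright ring extents rows 130-140
print(ray2z(p,(237+20.3,135),94))
tr=np.load("pics/w9.npy",allow_pickle=True).item()
```

```text
[  14    6   46   46 1675] [36.62029851 28.23104478]
[255.78007463 146.68276119] [484.96469672 336.84883073 177.        ]
[487.78619713 338.92025355  94.        ]
```

step_arm --pt "0.92 -0.04 0 0 0 0" --pt "0.917 -0.04 0 0 0 0" --pt "0 0 0 0 0 -0.65" --pt "0 0 0 0 0 -0.65" --pt "0 0 0.9 0 0 0" --pt "0 0 0.9 0 0 0" --pt "0 0 0.9 0 0 0" --pt "0 0 0.9 0 0 0" --pt "0 0 0.4 0 0 0" --pt "0 0 0 0 0 0" --pt "0 0 0 0 0 0"

```text
clock: 26.32
eef_pos: [485.0, 337.7, 197.5]
tool_rot: [-0.0, 0.853, 0.523, 0.001]
contact_force: [-0.8, 0.5, 0.3]
gripper_width: 46.4
grasp_force: 0.0
```

step_arm --pt "0 0 0 0 0 0" --pt "0 0 0 0 0 0" --pt "0 0 0 0 0 0" --pt "0 0 0 0 0 0" --pt "0 0 0 0 0 0" --hand 1

```text
clock: 26.95
eef_pos: [484.7, 337.7, 196.4]
tool_rot: [-0.0, 0.853, 0.523, 0.0]
contact_force: [-0.8, -0.4, 1.6]
gripper_width: 15.9
grasp_force: 30.0
```

step_arm --pt "0 0 -0.5 0 0 0" --pt "0 0 -0.9 0 0 0" --pt "0 0 -0.9 0 0 0" --pt "0 0 -0.9 0 0 0" --pt "0 0 -0.2 0 0 0" --pt "-0.5 0.679 0 0 0 0" --pt "-0.5 0.679 0 0 0 0" --pt "-0.5 0.679 0 0 0 0" --pt "-0.5 0.679 0 0 0 0" --pt "-0.5 0.679 0 0 0 0" --pt "-0.5 0.679 0 0 0 0" --pt "-0.5 0.679 0 0 0 0" --pt "-0.5 0.679 0 0 0 0" --pt "-0.5 0.679 0 0 0 0" --pt "-0.5 0.679 0 0 0 0" --pt "0 0 0 0 0 0" --pt "0 0 0 0 0 0" --pt "0 0 0 0 0 0"

```text
clock: 29.2
eef_pos: [597.8, 112.2, 298.2]
tool_rot: [-0.0, 0.852, 0.523, -0.0]
contact_force: [0.3, 0.1, -0.6]
gripper_width: 15.6
grasp_force: 30.0
```

Run:
```python
from h import *
im,p,s=snap("side","s11");it,pt,_=snap("top","t11");snap("wrist","w11")
e=s["eef_pos"];print(e,s["tool_rot"],s["gripper_width"])
tip=e-[0,0,181.4]
q=proj(p,[tip,tip+[0,0,75],[598,111,80]]);print(q.round(1))
x0,y0=int(q[0,0])-16,int(q[1,1])-2;print(x0,y0)
g=cv2.cvtColor(im,cv2.COLOR_BGR2GRAY)
print("\n".join(" ".join(f"{v:3d}" for v in r) for r in g[y0:y0+58,x0:x0+34]))
```

```text
[597.83183127 112.23202886 298.22840518] [-9.96083973e-05  8.52339294e-01  5.22989215e-01 -1.36973876e-05] 15.620626361945686
[[278.2 173.6]
 [279.2 150.9]
 [277.9 184.3]]
262 148
149 148 150 150 148 146 146 142 141 148 159 163 161 139  96  53  35  36  36  43  70 102 115 116 117 116 116 116 115 115 116 116 116 116
149 150 150 150 149 149 148 147 146 147 152 156 156 137  94  54  39  39  38  47  76 105 116 116 116 115 117 116 115 117 116 116 117 116
149 150 150 150 150 149 149 149 149 148 148 150 146 128  95  69  59  55  51  63  89 112 118 116 116 116 117 116 116 116 116 116 116 117
150 150 149 149 149 150 151 151 150 150 148 148 142 125 107  98  95  88  84  90 107 119 119 117 116 117 117 116 117 116 117 116 116 117
150 150 150 149 150 149 150 150 150 151 149 149 143 131 123 118 116 115 115 121 128 130 124 119 116 116 116 115 116 116 116 115 116 116
150 150 149 149 149 149 150 149 149 150 149 149 146 139 135 129 127 129 135 145 151 148 138 126 119 117 116 116 116 117 116 117 116 116
150 150 150 149 150 150 149 150 149 149 149 148 148 146 142 137 133 135 144 155 163 164 154 141 129 123 
[... 6267 characters left out ...]
 114 120 136 146 148
137 135 115  81  62  72  82  83  85  88  88  89  91  95 100 104 102  99  95  92  89  92  91  92  89  82  76  89 111 114 114 131 144 147
135 136 113  75  59  73  81  81  84  85  89  89  88  90  95  98  99  98  94  89  90  92  91  92  90  78  67  80 107 115 112 123 136 144
133 139 116  77  57  71  77  80  85  87  88  89  89  90  92  94  94  93  92  89  92  90  91  92  90  79  60  70 102 115 112 115 130 138
131 140 121  81  55  62  72  79  86  88  88  90  92  92  91  89  91  91  92  93  93  90  89  90  88  75  55  68 100 117 114 112 124 133
126 139 125  90  58  51  63  77  84  88  89  90  92  93  91  90  90  90  94  95  93  88  88  86  80  66  55  76 106 121 119 112 122 131
```

Run:
```python
from h import *
im=cv2.imread("pics/w11.png");p=np.load("pics/w11.npy",allow_pickle=True).item()
tip=np.array([597.8,112.2,116.8])
q=proj(p,[tip,tip+[0,0,75],tip+[0,0,145],[597.7,110.8,80]]);print(q.round(1))
x0,y0=int(q[0,0])-18,int(q[3,1])-16;print(x0,y0)
g=cv2.cvtColor(im,cv2.COLOR_BGR2GRAY)
print("\n".join(" ".join(f"{v:3d}" for v in r) for r in g[y0:y0+60,x0:x0+36]))
```

```text
[[258.6 197. ]
 [258.6 226.1]
 [258.6 280.9]
 [259.  188.8]]
240 172
234 234 233 234 234 234 234 235 233 235 236 235 235 234 234 235 235 235 234 234 234 235 234 235 234 234 235 235 235 234 235 235 234 235 235 235
235 234 234 234 234 233 235 234 235 234 234 235 234 235 235 235 234 235 234 234 234 235 235 234 235 234 235 235 235 235 235 234 234 235 235 235
234 234 234 234 234 234 234 233 234 234 233 234 234 235 234 235 235 234 234 235 234 234 234 234 235 235 234 234 235 234 234 235 234 234 235 234
234 234 234 234 234 234 234 234 234 234 233 235 234 235 234 234 234 234 235 234 234 235 234 235 233 234 234 233 234 234 234 234 234 234 234 234
233 234 234 234 235 234 235 234 234 235 234 234 234 233 234 234 234 234 233 234 234 236 234 234 234 235 234 234 233 233 235 234 234 234 233 235
233 234 233 233 234 234 234 233 234 234 234 234 234 234 234 234 234 234 233 233 233 234 234 235 234 234 234 234 234 234 234 234 235 233 234 234
234 234 233 234 235 234 235 234 233 234 233 234 234 234 233 234 234 233 233 233 233 234 234 234 233 234 234 234 233 234 234 233 234 234 234 235
234 234 234 235 234 234
[... 6908 characters left out ...]
 151 155 119  60  23  15  16  14  15  13  14  13  15  14  13  14   9  15  15  15  13  15  15  14  33  80 134 155 148 139 133
129 132 128 125 111 106 109  83  43  18  14  13  13  14  15  12  11  13  12  13  12  17  11  13  15  14  16  14  13  27  57  87 104 115 127 129
132 128 129 122  97  66  54  48  30  15  16  14  14  12  10  10  17  11  13  12  15  12  12  13  13  15  11  14  17  22  40  44  50  82 114 126
130 130 127 119  89  46  28  29  25  16  11  13  15  13  14  13  12  15  11  10  15  14  16  11  15  14  16  15  11  16  27  27  34  67 106 124
130 129 129 121  80  40  21  17  16  11  15  12  13  13  14  10  10  17  13  11  14  16  17  15  15  13   8  13  13  16  17  18  26  59 106 124
```

Run:
```python
from h import *
p=np.load("pics/w11.npy",allow_pickle=True).item()
tip=np.array([597.8,112.2,116.8]);tx=np.array([.454,.891,0])
for o in(-2,-1,0,1,2): print(o,proj(p,[tip+(8+o)*tx+[0,0,79],tip+(13+o)*tx+[0,0,75],tip+(13+o)*tx+[0,0,79],tip+(4+o)*tx])[:,1].round(1))
```

```text
-2 [220.6 212.2 214.1 195.1]
-1 [219.3 210.9 212.8 194.2]
0 [218.  209.6 211.5 193.2]
1 [216.7 208.4 210.2 192.2]
2 [215.4 207.1 208.9 191.3]
```

step_arm --pt "0 0 0.3 0 0 0" --pt "0 0 0.3 0 0 0" --pt "0 0 0.3 0 0 0" --pt "0 0 0.3 0 0 0" --pt "0 0 0.2 0 0 0" --pt "0 0 0 0 0 0" --pt "0 0 0 0 0 0"

```text
clock: 30.22
eef_pos: [598.2, 111.5, 256.7]
tool_rot: [0.0, 0.853, 0.523, 0.0]
contact_force: [0.3, 0.3, 0.1]
gripper_width: 16.0
grasp_force: 30.0
```

Run:
```python
from h import *
im,p,s=snap("wrist","w12");si,ps,_=snap("side","s12")
e=s["eef_pos"];print(e,s["contact_force"],s["moment"])
tip=e-[0,0,181.4];B=np.array([597.7,110.8,80.])
th=np.linspace(0,6.28,5)[:4]
print("wrist",proj(p,[tip,tip+[0,0,40],B,B+[4.5,8.9,0],B-[4.5,8.9,0]]).round(1));q=proj(p,B[None])[0].astype(int);x0,y0=q-[16,14];print(x0,y0)
g=cv2.cvtColor(im,cv2.COLOR_BGR2GRAY)
print("\n".join(" ".join(f"{v:3d}" for v in r) for r in g[y0:y0+30,x0:x0+32]))
P=np.r_[B[:2]*0+tip[:2],80]
q=proj(ps,[P,B]);print("side",q.round(1));x0,y0=q[1].astype(int)-[9,9];print(x0,y0)
g=cv2.cvtColor(si,cv2.COLOR_BGR2GRAY)
print("\n".join(" ".join(f"{v:3d}" for v in r) for r in g[y0:y0+16,x0:x0+20]))
```

```text
[598.24742886 111.54263999 256.67487816] [0.31678223 0.29115393 0.06113321] [-0.00795686 -0.0174128  -0.01278407]
wrist [[258.6 197.1]
 [258.7 210.4]
 [258.5 199.3]
 [258.5 189.7]
 [258.5 208.8]]
242 185
234 234 234 233 234 233 233 234 234 234 234 234 234 234 234 234 234 234 234 234 234 233 233 234 233 234 235 233 234 234 233 234
235 233 233 234 233 234 234 234 233 234 234 233 233 233 234 234 234 233 233 233 233 233 234 233 233 233 234 233 234 234 234 233
234 234 235 234 233 233 234 233 234 233 234 233 233 233 233 233 233 234 234 233 234 233 233 233 234 233 233 233 233 234 233 233
233 233 234 234 234 233 234 233 234 233 233 233 234 232 233 232 231 232 232 233 233 233 233 234 234 233 235 234 233 233 234 234
234 234 233 233 233 233 234 233 234 234 232 232 228 225 223 222 220 221 224 224 226 231 233 233 234 234 235 234 234 233 233 235
234 233 234 234 233 233 233 234 234 232 228 217 200 190 185 179 177 178 183 187 201 218 227 231 233 233 233 233 234 234 233 233
233 234 233 233 233 234 233 233 231 225 206 176 139 117 114 122 125 121 117 118 143 175 204 220 230 233 234 234 233 233 234 234

[... 3567 characters left out ...]
 171 169 167 158 147 143 147 159 169 171 173 178 183 186 188
143 160 168 170 171 169 163 156 149 142 141 144 153 161 169 171 173 173 174 174
120 146 158 165 165 162 151 142 138 137 139 139 141 151 164 171 171 172 172 173
 98 134 151 156 157 151 141 134 134 136 138 136 134 143 160 168 172 172 177 186
 89 131 148 148 146 144 139 135 135 137 138 136 135 141 154 163 166 170 187 209
 81 124 143 145 143 142 140 139 139 140 139 139 139 141 148 154 158 168 195 221
 86 115 136 142 143 142 142 141 141 141 142 142 142 142 144 146 149 164 196 222
112 125 136 141 142 142 142 142 142 143 142 142 142 143 143 143 145 157 185 213
132 136 140 142 142 142 142 142 142 142 142 142 142 143 142 143 142 149 166 195
```

step_arm --pt "-0.013 -0.02 0 0 0 0" --pt "0 0 0.25 0 0 0" --pt "0 0 0.25 0 0 0" --pt "0 0 0.25 0 0 0" --pt "0 0 0.25 0 0 0" --pt "0 0 0 0 0 0" --pt "0 0 0 0 0 0" --pt "0 0 0 0 0 0" --pt "0 0 0 0 0 0"

```text
clock: 31.45
eef_pos: [597.5, 111.5, 226.6]
tool_rot: [0.0, 0.853, 0.523, 0.0]
contact_force: [-0.9, 1.1, -0.7]
gripper_width: 15.9
grasp_force: 30.0
```

Run:
```python
from h import *
im,p,s=snap("wrist","w13");si,ps,_=snap("side","s13")
e=s["eef_pos"];print(e,s["contact_force"],s["moment"],s["grasp_force"],s["clock"])
B=np.array([597.7,110.8,80.])
q=proj(p,B[None])[0];print(q);x0,y0=q.astype(int)-[16,14];print(x0,y0)
g=cv2.cvtColor(im,cv2.COLOR_BGR2GRAY)
print("\n".join(" ".join(f"{v:3d}" for v in r) for r in g[y0:y0+30:2,x0:x0+32]))
q=proj(ps,[B]);x0,y0=q[0].astype(int)-[9,9];print("side",q,x0,y0)
g=cv2.cvtColor(si,cv2.COLOR_BGR2GRAY)
print("\n".join(" ".join(f"{v:3d}" for v in r) for r in g[y0+2:y0+13,x0:x0+20]))
```

```text
[597.49505496 111.51060438 226.56598574] [-0.85967975  1.1309878  -0.71942025] [-0.03466745 -0.08324706  0.02119411] 29.999882876873016 31.45
[259.22242873 208.98933567]
243 194
233 233 233 233 233 233 233 233 233 233 233 233 234 231 232 233 233 233 232 232 233 233 233 233 234 233 233 233 234 234 233 233
234 233 233 233 232 233 234 233 232 231 232 233 232 232 232 231 232 231 232 232 232 233 232 234 234 234 233 233 232 233 233 234
233 233 232 232 232 233 231 232 233 232 229 227 219 213 209 205 207 208 211 216 222 227 231 232 233 233 233 233 234 233 233 233
232 233 233 232 233 233 232 228 219 202 170 148 141 148 149 149 150 147 144 143 139 158 190 213 228 231 232 233 233 233 233 233
232 231 233 231 232 229 215 182 140 114 102 108 128 138 144 147 146 146 138 130 112 107 110 127 162 203 226 231 234 233 233 233
225 217 216 224 222 200 157 112  94  92  95 102 122 134 141 144 142 136 138 128 113 106  99  94 101 133 179 215 227 228 230 232
205 204 205 203 186 149 113  95  93  92  95 105 122 132 136 139 138 137 135 130 115 104  97  91  91 105 135 172 199 207 214 221
206 205 203 196 175 141 11
[... 1220 characters left out ...]
 174 174 172 165 152 149 156 167 180 204 227 235 238 240 241
169 172 173 173 174 173 174 172 164 151 149 156 168 176 189 209 218 223 231 235
169 172 172 173 173 173 172 172 164 150 147 154 166 173 178 184 190 198 212 217
159 167 168 169 170 169 168 167 160 148 145 151 163 170 173 175 176 179 185 189
138 154 158 161 163 160 155 154 150 144 143 146 155 165 170 172 173 174 175 176
115 140 152 155 154 149 142 138 139 141 141 139 142 152 164 172 173 172 173 175
 97 133 150 154 149 143 137 133 135 140 140 136 134 141 155 165 168 169 173 181
 84 126 148 151 147 143 139 135 136 141 141 138 134 138 147 156 159 160 171 190
 75 116 139 146 145 144 143 140 140 142 143 140 140 142 145 148 148 151 166 194
```

```bash
python3 -c "
from station import *
print(hand_in())"
```

```text
the job is handed in; nothing more can be done
None
```

I handed in the job at about 31.5 s, but no verdict came back, so this is based on my own measurements: the cover is levered back to about 1.7 rad and the pry tool lies flat where it started. The probe is held still and near vertical in the bore, within about 1 mm of centre, with its tip about 45 mm above the bench.

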